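# Take a hardness reading of a plaster fill coupon

### The job

Take a hardness reading of the plaster test coupon that lies on the tester's anvil. First log it: pick the hand scanner out of its rest, hold it steady for a good second with its window squarely facing the bar code on the record card and aimed at the middle of it from about 10 cm away, then lay it back in its rest and let go. Then flip the tester's safety catch fully over towards the front, pull the lever down to its stop so that the gauge's foot bears on the coupon, and finish while still holding the lever down there; leave the other things on the table where they are.

Things in the scene. Friction and masses are not known exactly. Their poses are not given: they have to be found in the camera images.
- tester: bench hardness tester, fixed, 240 x 170 mm, 330 mm high: grey base, steel anvil, column, crosshead, dial gauge under a spindle. Origin under its base; x from its front (towards the robot) to its back, y left, z up. Lever and catch lie outside its right flank in the plane y = -105 mm. Beside them: cheek plate y -76 to -68, x -8 to 118, top 224 mm high; gauge and weight, radius 29 mm about x -30, y 0.
- lever (a joint): lever: 12 mm steel rod with a black ball of 34 mm diameter, turning about a level axis (the tester's y) at lever_hinge. 0 = up (rest; ball slants 45 degrees up to the front), grows as the ball is pulled down, 1.2 = lower stop (24 degrees below level). Springs back up when let go: 2 to 3 N at the ball at the top, 8 N at the stop. The foot meets the coupon at about 0.9. With the catch on it is blocked at 0.06.
- lever_ball (a point): centre of the lever's black ball, 145 mm from lever_hinge; about 308 mm high at rest and 147 mm high at the stop; free all round, it can be gripped across (along the tester's y) from above and may turn between the fingers, or be pressed down from on top; at the stop the rod rises from it to the hinge, so a gripper over it needs 30 mm between ball centre and palm
- lever_hinge (a point): point on the lever's axis of turning, in the plane of the ball, 205 mm high
- catch (a joint): safety catch, a steel pawl behind the lever's hub in the way of the lever's rear end. 0 = on (its thumb tab leans 35 degrees back), grows as the tab is tipped over towards the tester's front (-x), 1.15 = fully off (tab leans 31 degrees forward). Stays where it is left; 1 to 2 N at the tab moves it. The lever is free beyond about 0.45.
- catch_tab (a point): middle of the round bar that ends the catch's thumb tab (bar 11 mm diameter, 22 mm long along the tester's y; tab below it 18 mm wide, 6 mm thick). It moves on an arc of 54 mm radius about catch_hinge, from 266 mm high over 276 to 268 mm high, some 59 mm towards the front in all. Free space behind and above it.
- catch_hinge (a point): point on the catch's axis of turning (level, along the tester's y), 221 mm high, on the centre plane of the tab
- gauge: round black dial gauge (58 mm diameter, dial towards the front) with a steel presser foot of 20 mm diameter; origin: centre of the foot's underside, about 75 mm high at rest, on the anvil's axis. The lever lowers it 14 mm per rad; once the foot is on the coupon a spring lets it give way and loads it with 8 to 12 N.
- coupon: loose white plaster disc, 50 mm diameter, 14 mm thick, lying on the anvil (48 mm high) within a few mm of its axis, under the foot; origin: centre of its underside
- scanner: black bar-shaped hand scanner, 133 mm long (its x), 44 mm wide, 34 mm high, 0.14 kg, lying in its rest; origin: centre of its underside, x towards its window end, z up. No trigger needs to be pressed: it reads by itself.
- scanner_window (a point): middle of the scanner's window at its +x end face, 67.5 mm ahead of and 17 mm above the scanner's origin; it looks along the scanner's x
- rest: charging rest, fixed: grey plate 160 x 72 mm, 8 mm thick; the scanner lies on it lengthwise (its x along the rest's x) between four corner cheeks 22 mm high (5 mm free each side) and end ledges 16 mm high (7 mm free each end); the middle 96 mm of the sides is open for the fingers. Origin: on the table under its middle, z up. The scanner's origin belongs 8 mm above it.
- card_stand: wooden stand fixed to the table, 130 mm wide, about 105 mm high, with a paper record card on its sloping face, which leans back 40 degrees from upright and looks to the stand's front (-x) and up. Origin: on the table, x from front to back, z up.
- barcode (a point): middle of the bar code (66 x 36 mm white label with black upright bars) on the sloping card, about 65 mm above the table; the scanner reads it when its x axis runs level along the stand's x axis through this point
- sherd_a: loose curved potsherd with a white fill, about 75 x 90 mm, 20 mm high; bystander
- spatula: modelling spatula, 180 mm long; bystander
- resin: white plastic bottle with black cap, 48 mm diameter, 115 mm high; bystander
- coupon_tray: open cardboard tray 150 x 115 x 30 mm with three more plaster coupons; bystander
- brush_jar: glass jar 72 mm diameter, 100 mm high, with brushes up to 225 mm high; bystander
Not all that is in view belongs to the job. What is shaped like the rest but pink or turquoise is not meant.

How it is judged:
On the way, in this order (a step that is already met when the one before it is completed fails the run):
1. the held scanner, clear of its rest, looks at the middle of the bar code: within 18 mm, from 50 to 160 mm away, within 0.45 rad of square, slower than 30 mm/s, for 0.8 s (x of barcode in the frame of scanner_window between 0.05 and 0.16 m and y of barcode in the frame of scanner_window between -0.018 and 0.018 m and z of barcode in the frame of scanner_window between -0.018 and 0.018 m and angle between the x axis of scanner and the x axis of card_stand, either way round below 0.45 rad and linear speed of scanner below 0.03 m/s and contact force between the fingers and scanner above 1 N and contact force between scanner and rest below 0.05 N), for 0.8 s.
2. the scanner lies back in its rest, let go (x of scanner in the frame of rest between -0.01 and 0.01 m and y of scanner in the frame of rest between -0.01 and 0.01 m and z of scanner in the frame of rest between 0.004 and 0.013 m and angle between scanner's own z axis and vertical below 0.1 rad and contact force between the fingers and scanner below 0.05 N and linear speed of scanner below 0.02 m/s), for 0.2 s.
3. the catch is flipped over (more than 0.85 rad) with the lever still up (value of joint catch above 0.85 rad and value of joint lever below 0.1 rad), for 0.2 s.
4. the lever is down at its stop and held, the gauge's foot bearing on the coupon (value of joint lever above 1.08 rad and value of joint catch above 0.85 rad and contact force between gauge and coupon above 7 N and horizontal distance between coupon and gauge below 0.014 m and contact force between any of the fingers, the arm and lever above 1 N), for 0.3 s.
At the end, for the whole second after the job is handed in: The robot still holds the lever (over 1 N) at rest at its lower stop (beyond 1.08 rad), the catch is off (beyond 0.85 rad), the foot presses the coupon with over 7 N, within 14 mm of its middle, and the scanner lies in its rest (within 10 mm, level) (all of step 4 and x of scanner in the frame of rest between -0.01 and 0.01 m and y of scanner in the frame of rest between -0.01 and 0.01 m and z of scanner in the frame of rest between 0.004 and 0.013 m and angle between scanner's own z axis and vertical below 0.1 rad and velocity of joint lever between -0.1 and 0.1 rad/s and linear speed of scanner below 0.02 m/s); the arm keeps its last pose, push and grip.
It fails at once if the lever is forced against the catch (value of joint catch below 0.3 rad and value of joint lever above 0.25 rad).
It fails at once if the coupon is knocked out of place (more than 20 mm) (distance of coupon from where it was at the start of the episode above 0.02 m).
It fails at once if one of the other things on the table is shifted by more than 30 mm (distance of any of sherd_a, spatula, resin, coupon_tray, brush_jar from where it was at the start of the episode above 0.03 m).
It also fails if it takes over 58 s, if anything falls off the work surface, if the arm or the gripper's body presses on something with over 40 N, if the wrist force passes 120 N, or if a joint passes its speed limit or range.

### The arm

A 7-joint arm with a two-finger parallel gripper is mounted at the origin on the work surface. World frame = base frame: x ahead of the robot, y to its left, z up, the work surface at z = 0. Lengths are in m, angles in rad, forces in N, time in s.
With the tool pointing down it reaches from about 0.35 to 0.9 m from the base axis. Payload 7.2 kg.
Tool frame: the origin (TCP) lies midway between the tips of the shut fingers; the grasp point (between the pads) lies env.hold_point_z behind it (env.hold_point_z is the distance from the TCP to the grasp point, in m); z points along the fingers, y is the line along which they close (so a half turn about z gives the same grasp; the last joint's range is limited). The gripper opens to 85 mm and grips with 20 to 120 N. Pads are 22 mm wide; open, the fingers measure 114 mm over their backs; the gripper's body (76 mm by 85 mm) begins 54 mm behind the grasp point. The pads swing forward as they close: fully open they stand 13 mm farther back than shut.
Start: joints at [-1.338, 0.411, -0.013, 1.596, 0.006, 1.134, -0.082], TCP at [0.185, 0.597, 0.231] pointing down, gripper open.
Joint ranges: [-2.95, 2.95], [-0.29, 1.99], [-1.47, 1.44], [0.14, 2.54], [-1.03, 4.17], [0.13, 1.85], [-2.86, 2.86]. Speed limits (rad/s): [2.39, 2.39, 3.01, 3.01, 3.14, 3.14, 3.14].

### API

Orientations are given as a unit quaternion [x, y, z, w].
In Python, from station import env gives the robot as it stands.
- The arm moves only by the tool step_arm, never from a script. Its argument "steps" is a list of rows, each an object of numbers: "wx", "wy", "wz": the turn, a rotation vector about the tool's x, y, z in degrees; "x", "y", "z": the shift along the tool's x, y, z in mm; "fingers": the closure, from -1 (fully open) to 1 (shut). A call has exactly 8 rows; each row is the pose to reach, as a shift and turn from the pose commanded when the call began, along the tool's axes at that moment; what a row does not reach only later rows make up. A row lasts 1/8 s, in which the tool goes at most 62.5 mm and 10.7 degrees, less where a joint would pass 70% of its speed; a pose out of reach is approached as far as the arm can. A call with a gripper value outside its range is refused whole. The fingers move at their own pace and stop on an object; "squeeze" is the grip in N (left out, the last holds). Time passes only in rows, so rows that repeat a pose let the fingers close, or fill a call up. It gives the time, the measured TCP pose, the force, the opening and the grip force at its end, in the units of the state.
- env.observe(): the state, without advancing time (a new reading comes with each control period).
- env.capture(name): name is "scene" or "side" or "wrist"; returns the picture (480x640x3 uint8, blue, green, red); there is no depth.
- env.get_calibration(name): a dict with "fx", "fy", "cx", "cy" (pixels), "extrinsics" (4x4, takes a point from camera to world coordinates); the wrist camera has in their place "tool_from_camera" (4x4, takes a point from camera to tool coordinates, whose origin is the TCP and whose axes are the flange's). Camera axes: x right, y down, z forward; pixel columns grow to the right and rows downward; lengths in m; the calibration is good to about 2 mm. A picture is of the moment at which its call begins: read the wrist's pose just before it. get_calibration takes no time and is no camera call.
- env.close_job(): hands the job in; it is judged then, once.
The state is a dict: "clock": time; "joint_pos": joint angles; "qd": joint speeds; "joint_torque": joint torques, N m; "tool_pos": TCP position; "tcp_rot": TCP orientation; "force": force on the tool from outside, world axes, zero at the start; "moment": the same for the moment, N m; "grip_width": finger opening in m; "grip_force": force on a finger pad.
Only numpy, scipy, OpenCV 4.12 (cv2) and the standard library are available. Lean on these libraries where they do the work, as an engineer would, in place of code of your own. Each camera call takes 0.05 s, during which the arm holds its last target. There are 200 camera calls.

## Working session

There is one attempt and no reset: what is moved stays moved. The work goes in short steps, Python scripts to look and compute and a tool call to move; the robot and the scene stay as the last step left them, time stands still between calls to the robot, and variables do not carry over. Pictures are saved under pics/ and viewed, at most 10 in all, crops included, and the job is handed in when it is done.

Besides the shell and the picture viewer there is one more tool, called as name([rows], argument=value, ...), one row to a line, values as JSON. step_arm: Moves the arm, as the interface text tells. Its arguments: {"type":"object","properties":{"steps":{"type":"array"},"squeeze":{"type":"number"}},"required":["steps"]}

```bash
ls; mkdir -p pics
python3 - <<'E'
from station import env
import cv2,numpy as np
for n in("scene","side","wrist"):
    s=env.observe(); im=env.capture(n); cv2.imwrite(f"pics/{n}0.png",im)
    c=env.get_calibration(n); print(n,{k:(np.round(v,4).tolist() if not np.isscalar(v) else v) for k,v in c.items()})
s=env.observe();print({k:np.round(v,3).tolist() for k,v in s.items()},env.hold_point_z)
E
```

```text
pics
scene {'fx': 497.2981798301438, 'fy': 497.2981798301438, 'cx': 317.68721812902027, 'cy': 235.67689705730373, 'extrinsics': [[0.8175, 0.4008, -0.4136, 0.9564], [0.5758, -0.583, 0.5732, -0.7031], [-0.0114, -0.7067, -0.7074, 1.0421], [0.0, 0.0, 0.0, 1.0]]}
side {'fx': 545.8927915423291, 'fy': 545.8927915423291, 'cx': 329.0393602370235, 'cy': 233.90053502468905, 'extrinsics': [[0.9299, -0.1999, 0.3086, 0.0173], [-0.3673, -0.5449, 0.7538, -1.1013], [0.0175, -0.8143, -0.5801, 1.036], [0.0, 0.0, 0.0, 1.0]]}
wrist {'fx': 390.77461973192635, 'fy': 390.77461973192635, 'cx': 321.1264687952974, 'cy': 244.93198064134938, 'tool_from_camera': [[-0.0008, -0.9641, -0.2657, 0.0676], [1.0, -0.001, 0.0006, 0.0006], [-0.0009, -0.2657, 0.9641, -0.142], [0.0, 0.0, 0.0, 1.0]]}
{'clock': 0.15, 'joint_pos': [-1.338, 0.412, -0.013, 1.597, 0.006, 1.134, -0.082], 'qd': [0.001, -0.002, -0.0, -0.002, 0.0, 0.001, 0.001], 'joint_torque': [0.002, -60.104, 0.683, -29.964, 0.014, 0.008, -0.0], 'tool_pos': [0.185, 0.597, 0.231], 'tcp_rot': [0.15, 0.989, -0.001, -0.0], 'force': [0.252, -0.737, -0.434], 'moment': [-0.032, 0.01, -0.014], 'grip_force': 0.0, 'grip_width': 0.085} 0.0187
```

View pics/scene0.png

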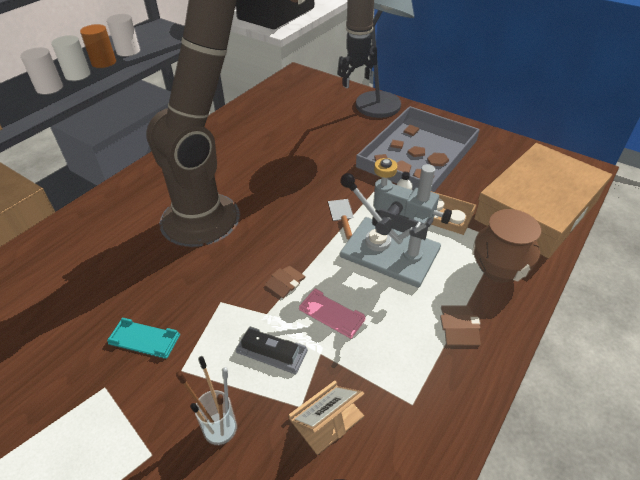

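View pics/side0.png

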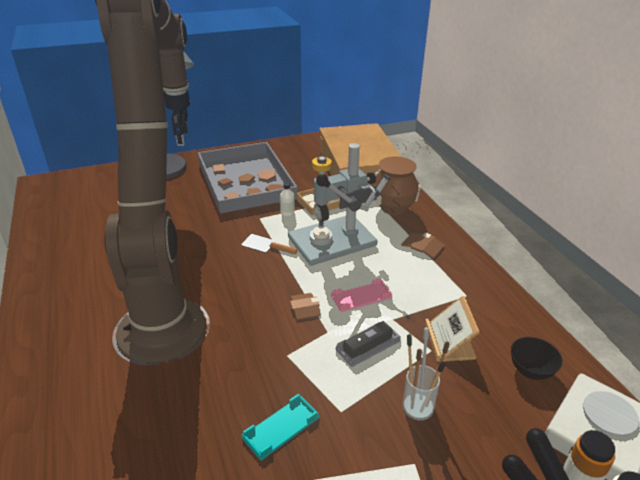

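The scene view shows the scanner in its grey rest at (272,348). The candidates for the rest are turquoise at (145,338), pink at (333,312) and grey at (272,348), so I choose the grey one. The bar code is at (328,404), the brush jar at (216,415), the tester at (395,235) and the lever ball at (348,181). In the side view the scanner is at (368,338), the card at (455,325) and the ball at (322,182). Next I'll take close crops of these.

Run:
```python
import cv2,numpy as np
a=cv2.imread("pics/scene0.png");b=cv2.imread("pics/side0.png")
def cr(im,x,y,w,h,k): return cv2.resize(im[y:y+h,x:x+w],None,fx=k,fy=k,interpolation=cv2.INTER_CUBIC)
cv2.imwrite("pics/c1.png",np.vstack([cr(a,225,315,160,60,5),cr(b,325,290,160,60,5)]))
cv2.imwrite("pics/c2.png",np.hstack([cr(a,335,150,130,140,3),cr(b,280,135,130,140,3)]))
```

```text
(no output)
```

View pics/c1.png

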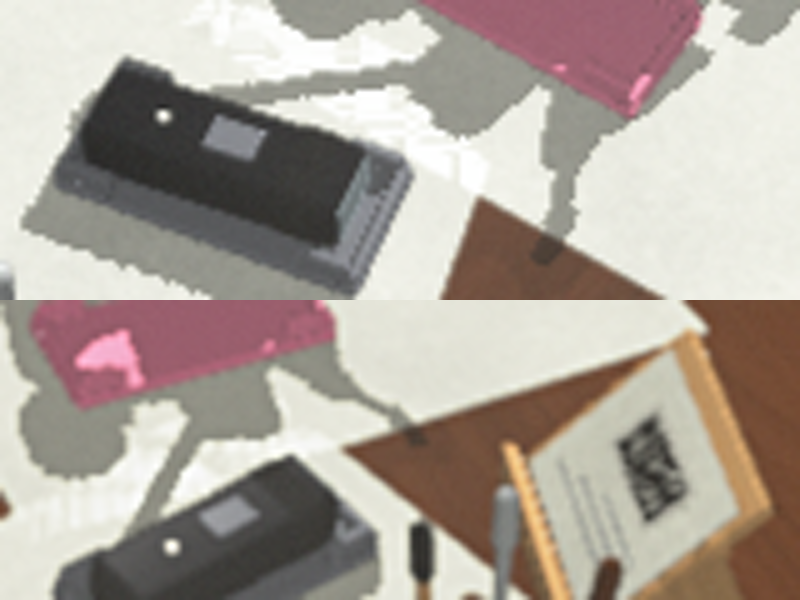

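View pics/c2.png

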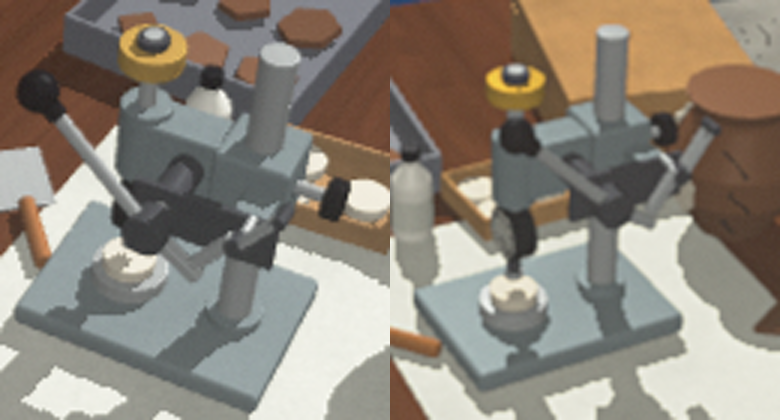

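The crops confirm the grey rest with the black scanner. Its glass window end is at scene (296,354). The bar code is at about (328,404) in scene and (455,323) in side. The ball is at (348,181) and (324,179), and the hub at (383,228) and (356,203). The catch bar is in side at about (385,177).

```bash
cat > h.py <<'E'
from station import env
import numpy as np
from scipy.spatial.transform import Rotation as R
def ray(n,p,pose=None):
    c=env.get_calibration(n)
    if n=="wrist":
        T=np.eye(4);T[:3,:3]=R.from_quat(pose[1]).as_matrix();T[:3,3]=pose[0];T=T@np.array(c["tool_from_camera"])
    else: T=np.array(c["extrinsics"])
    d=T[:3,:3]@[(p[0]-c["cx"])/c["fx"],(p[1]-c["cy"])/c["fy"],1]
    return T[:3,3],d/np.linalg.norm(d)
def onz(n,p,z,pose=None):
    o,d=ray(n,p,pose); return o+d*(z-o[2])/d[2]
def tri(*rays):
    A=sum(np.eye(3)-np.outer(d,d) for o,d in rays);b=sum((np.eye(3)-np.outer(d,d))@o for o,d in rays)
    x=np.linalg.solve(A,b); return x,[np.linalg.norm(np.cross(x-o,d)) for o,d in rays]
def proj(n,X,pose=None):
    c=env.get_calibration(n)
    if n=="wrist":
        T=np.eye(4);T[:3,:3]=R.from_quat(pose[1]).as_matrix();T[:3,3]=pose[0];T=T@np.array(c["tool_from_camera"])
    else: T=np.array(c["extrinsics"])
    q=np.linalg.inv(T)@[*X,1]; return np.array([c["fx"]*q[0]/q[2]+c["cx"],c["fy"]*q[1]/q[2]+c["cy"]])
E
python3 - <<'E'
from h import *
np.set_printoptions(precision=4,suppress=True)
for nm,a,b in(("ball",(348.3,181),(324,179.3)),("hub",(383.3,228),(355.7,203.3)),("barcode",(328,404),(455.5,323)),("scannerlabel",(272,342.6),(371,333))):
    print(nm,*tri(ray("scene",a),ray("side",b)))
P=[onz("scene",(335+x/3,150+y/3),0) for x,y in((18,318),(262,404),(317,292))]
Q=[onz("side",(280+(x-390)/3,135+y/3),0) for x,y in((416,298),(482,388),(683,326))]
print("base",np.array(P),np.array(Q))
for p in(P,Q):print(np.linalg.norm(p[1]-p[0]),np.linalg.norm(p[2]-p[1]))
R1=[onz("scene",(225+x/5,315+y/5),0) for x,y in((355,297),(412,165),(52,190))];print("rest",np.array(R1))
E
```

```text
ball [0.4829 0.0789 0.31  ] [np.float64(0.0005702522654068942), np.float64(0.0005702522654068005)]
hub [0.5832 0.0844 0.2088] [np.float64(0.0013738852249420308), np.float64(0.0013738852249419514)]
barcode [ 0.6887 -0.3062  0.0671] [np.float64(0.002377239400868646), np.float64(0.0023772394008685256)]
scannerlabel [ 0.4876 -0.2435  0.042 ] [np.float64(0.0004915403510787579), np.float64(0.0004915403510788469)]
base [[0.4488 0.112  0.    ]
 [0.6862 0.1484 0.    ]
 [0.6667 0.3033 0.    ]] [[0.4439 0.2879 0.    ]
 [0.4577 0.1161 0.    ]
 [0.6948 0.1411 0.    ]]
0.24017575565206406 0.15608474404410333
0.17232932715706903 0.2383763870867
rest [[ 0.5674 -0.2589  0.    ]
 [ 0.5476 -0.1867  0.    ]
 [ 0.4136 -0.2965  0.    ]]
```

```bash
cat >> h.py <<'E'
def to(pos,Rt,s=None):
    "shift (mm) and turn (deg) in present tool axes to reach world pose"
    s=s or env.observe(); R0=R.from_quat(s["tcp_rot"])
    return np.round(R0.inv().apply(np.array(pos)-s["tool_pos"])*1000,1).tolist(), np.round(np.degrees((R0.inv()*Rt).as_rotvec()),2).tolist()
def down(yaw):
    "tool pointing down, tool x at this world yaw (deg)"
    c,s_=np.cos(np.radians(yaw)),np.sin(np.radians(yaw)); return R.from_matrix(np.array([[c,s_,0],[s_,-c,0],[0,0,-1]]))
E
python3 - <<'E'
from h import *
s=env.observe(); M=R.from_quat(s["tcp_rot"]).as_matrix();print(M.round(3))
print("jar",onz("scene",(218,438),0),onz("side",(420,412),0))
for y in(14,194): print(to((0.50,-0.27,0.36),down(y)))
E
```

```text
[[-0.955  0.296 -0.   ]
 [ 0.296  0.955 -0.001]
 [-0.    -0.001 -1.   ]]
jar [ 0.52128483 -0.47159606  0.        ] [ 0.50691765 -0.46856799  0.        ]
([-557.5, -734.5, -128.4], [-0.02, 0.1, 148.77])
([-557.5, -734.5, -128.4], [-0.07, -0.01, -31.23])
```

step_arm([
  {"x": -20, "y": -30, "z": -45},
  {"x": -40, "y": -60, "z": -90},
  {"x": -70, "y": -95, "z": -128},
  {"x": -105, "y": -140, "z": -128},
  {"x": -140, "y": -185, "z": -128},
  {"x": -175, "y": -230, "z": -128, "wz": -4},
  {"x": -210, "y": -275, "z": -128, "wz": -8},
  {"x": -245, "y": -320, "z": -128, "wz": -12},
])

```text
invalid input at $.steps[0]: expected keys wx, wy, wz, x, y, z, fingers
```

step_arm([
  {"x": -35, "y": -45},
  {"x": -70, "y": -90},
  {"x": -105, "y": -135},
  {"x": -140, "y": -180},
  {"x": -175, "y": -225},
  {"x": -210, "y": -270},
  {"x": -240, "y": -315},
  {"x": -240, "y": -340},
])

```text
invalid input at $.steps[0]: expected keys wx, wy, wz, x, y, z, fingers
```

Run:
```python
from h import *
s=env.observe();print(s["clock"],s["tool_pos"],s["tcp_rot"],s["joint_pos"]);print(to((0.50,-0.27,0.36),down(194)))
```

```text
0.15 [0.18508173 0.59656716 0.23063009] [ 1.49805331e-01  9.88715309e-01 -6.30054459e-04 -5.10170163e-05] [-1.33821449  0.41174425 -0.01271992  1.59684841  0.00560289  1.13429986
 -0.08219309]
([-557.5, -734.5, -128.4], [-0.07, -0.01, -31.23])
```

All keys are needed.

step_arm([
  {"wx": 0, "wy": 0, "wz": 0, "fingers": -1, "x": -20, "y": -30, "z": -45},
  {"wx": 0, "wy": 0, "wz": 0, "fingers": -1, "x": -40, "y": -60, "z": -90},
  {"wx": 0, "wy": 0, "wz": 0, "fingers": -1, "x": -70, "y": -95, "z": -128},
  {"wx": 0, "wy": 0, "wz": 0, "fingers": -1, "x": -105, "y": -140, "z": -128},
  {"wx": 0, "wy": 0, "wz": 0, "fingers": -1, "x": -140, "y": -185, "z": -128},
  {"wx": 0, "wy": 0, "wz": -4, "fingers": -1, "x": -175, "y": -230, "z": -128},
  {"wx": 0, "wy": 0, "wz": -8, "fingers": -1, "x": -210, "y": -275, "z": -128},
  {"wx": 0, "wy": 0, "wz": -12, "fingers": -1, "x": -245, "y": -320, "z": -128},
])

```text
clock: 1.15
tool_pos: [0.3247, 0.2167, 0.3593]
tcp_rot: [0.045, 0.999, 0.0, 0.0]
force: [1.5, -1.0, -0.4]
grip_width: 0.0856
grip_force: 0.0
```

Run:
```python
from h import *
s=env.observe();print(s["clock"],s["tool_pos"],s["joint_pos"]);print(to((0.50,-0.27,0.36),down(194)))
```

```text
1.15 [0.32471153 0.21672198 0.35928619] [-0.97801936 -0.11912696  0.23833105  1.91757585  0.02859423  1.33949381
  0.73382542]
([-217.9, -469.2, -0.9], [0.02, 0.01, -19.11])
```

step_arm([
  {"wx": 0, "wy": 0, "wz": -3, "fingers": -1, "x": -20, "y": -58, "z": 0},
  {"wx": 0, "wy": 0, "wz": -6, "fingers": -1, "x": -44, "y": -115, "z": 0},
  {"wx": 0, "wy": 0, "wz": -9, "fingers": -1, "x": -70, "y": -172, "z": 0},
  {"wx": 0, "wy": 0, "wz": -12, "fingers": -1, "x": -96, "y": -229, "z": 0},
  {"wx": 0, "wy": 0, "wz": -15, "fingers": -1, "x": -122, "y": -286, "z": 0},
  {"wx": 0, "wy": 0, "wz": -17, "fingers": -1, "x": -148, "y": -343, "z": 0},
  {"wx": 0, "wy": 0, "wz": -19, "fingers": -1, "x": -174, "y": -400, "z": 0},
  {"wx": 0, "wy": 0, "wz": -19, "fingers": -1, "x": -200, "y": -450, "z": 0},
])

```text
clock: 2.15
tool_pos: [0.4833, -0.2492, 0.3597]
tcp_rot: [-0.121, 0.993, -0.0, 0.001]
force: [0.3, 1.4, 0.8]
grip_width: 0.0852
grip_force: 0.0
```

Run:
```python
from h import *
import cv2,json
s=env.observe();im=env.capture("wrist");cv2.imwrite("pics/w1.png",im)
json.dump([s["tool_pos"].tolist(),s["tcp_rot"].tolist()],open("w1.json","w"));print(s["clock"],s["tool_pos"],s["qd"].round(2))
```

```text
2.15 [ 0.48327894 -0.24917021  0.35969226] [ 1.26  1.15  0.21 -0.75 -1.04  0.24  1.57]
```

View pics/w1.png

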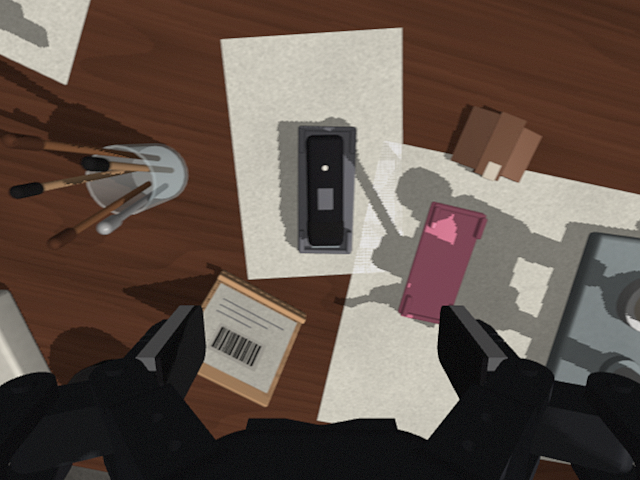

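The wrist view shows the scanner at (325,190), window end down at y≈247, and the bar code at (237,347). The stand's front edge runs from (218,275) to (305,322). I'll retake with the arm at rest and measure.

Run:
```python
from h import *
import cv2,json
for i in range(6): env.capture("wrist")
s=env.observe();im=env.capture("wrist");cv2.imwrite("pics/w2.png",im);P=(s["tool_pos"],s["tcp_rot"])
print(s["clock"],s["tool_pos"],s["tcp_rot"],s["qd"].round(3))
np.set_printoptions(precision=4,suppress=True)
dx=np.array(proj("wrist",(0.4806,-0.2416,0.042),P));print("pred scanner",dx,"pred barcode",proj("wrist",(0.6887,-0.3062,0.067),P))
g=cv2.cvtColor(im,cv2.COLOR_BGR2GRAY);hsv=cv2.cvtColor(im,cv2.COLOR_BGR2HSV)
def blobs(m,box,n=3):
    x0,y0,x1,y1=box;k=np.zeros_like(m);k[y0:y1,x0:x1]=m[y0:y1,x0:x1]
    cs,_=cv2.findContours(k,cv2.RETR_EXTERNAL,cv2.CHAIN_APPROX_NONE)
    return sorted(cs,key=cv2.contourArea)[::-1][:n]
b=[int(v) for v in proj("wrist",(0.6887,-0.3062,0.067),P)]
m=((g<110)&(hsv[...,1]<90)).astype(np.uint8)*255
m=cv2.morphologyEx(m,cv2.MORPH_CLOSE,np.ones((7,7)))
for c in blobs(m,(b[0]-60,b[1]-45,b[0]+60,b[1]+45)): 
    r=cv2.minAreaRect(c);print("bar",r); bx=cv2.boxPoints(r)
    print(onz("wrist",r[0],0.065,P));
    W=np.array([onz("wrist",q,0.065,P) for q in bx]);print(W)
a=[int(v) for v in dx]
m=(g<50).astype(np.uint8)*255
m=cv2.morphologyEx(m,cv2.MORPH_OPEN,np.ones((5,5)))
for c in blobs(m,(a[0]-40,a[1]-90,a[0]+40,a[1]+90),2):
    r=cv2.minAreaRect(c);print("scan",r);W=np.array([onz("wrist",q,0.042,P) for q in cv2.boxPoints(r)]);print(onz("wrist",r[0],0.042,P),W)
    e=W[1]-W[0],W[2]-W[1]
    for v in e:print(np.linalg.norm(v),np.degrees(np.arctan2(v[1],v[0])))
```

```text
2.5 [ 0.48248044 -0.24633226  0.35946116] [-1.20717935e-01  9.92686485e-01  7.13946868e-04  4.60910631e-04] [-0.014 -0.018  0.002 -0.001 -0.001 -0.     0.004]
pred scanner [324.2639 195.3156] pred barcode [233.743  347.9274]
bar ((215.5, 348.0), (86.0, 85.0), 90.0)
[ 0.6955 -0.3285  0.065 ]
[[ 0.6501 -0.3882  0.065 ]
 [ 0.6257 -0.2884  0.065 ]
 [ 0.7439 -0.2647  0.065 ]
 [ 0.77   -0.3713  0.065 ]]
bar ((245.39625549316406, 318.3868103027344), (19.522844314575195, 13.500871658325195), 29.05460548400879)
[ 0.6467 -0.2999  0.065 ]
[[ 0.6517 -0.3136  0.065 ]
 [ 0.6344 -0.3087  0.065 ]
 [ 0.6418 -0.2862  0.065 ]
 [ 0.6593 -0.2909  0.065 ]]
bar ((258.60003662109375, 318.8000183105469), (4.4721360206604, 1.7888542413711548), 26.56505012512207)
[ 0.6434 -0.2841  0.065 ]
[[ 0.6439 -0.287   0.065 ]
 [ 0.6416 -0.2865  0.065 ]
 [ 0.643  -0.2812  0.065 ]
 [ 0.6454 -0.2817  0.065 ]]
scan ((322.51116943359375, 189.9942626953125), (110.28517150878906, 38.12118911743164), 89.35625457763672)
[ 0.475  -0.2451  0.042 ] [[ 0.4201 -0.2816  0.042 ]
 [ 0.4093 -0.2398  0.042 ]
 [ 0.5343 -0.2057  0.042 ]
 [ 0.5459 -0.2508  0.042 ]]
0.0431392156031517 104.44239042543697
0.12953734971876563 15.267523277574428
```

Run:
```python
from h import *
import cv2,json
np.set_printoptions(precision=4,suppress=True)
s=env.observe();P=(s["tool_pos"],s["tcp_rot"]);im=cv2.imread("pics/w2.png")
g=cv2.cvtColor(im,cv2.COLOR_BGR2GRAY)
k=np.zeros_like(g);k[324:375,207:275]=(g[324:375,207:275]<120)*255
k=cv2.morphologyEx(k,cv2.MORPH_CLOSE,np.ones((5,5)));
c=max(cv2.findContours(k,0,cv2.CHAIN_APPROX_NONE)[0],key=cv2.contourArea);r=cv2.minAreaRect(c);print(r,cv2.boxPoints(r))
W=np.array([onz("wrist",q,0.065,P) for q in cv2.boxPoints(r)]);print(onz("wrist",r[0],0.065,P))
for v in(W[1]-W[0],W[2]-W[1]):print(np.linalg.norm(v),np.degrees(np.arctan2(v[1],v[0])))
# triangulate with scene/side
print(tri(ray("wrist",r[0],P),ray("scene",(328,404)),ray("side",(455.5,323))),proj("scene",W.mean(0)),proj("side",W.mean(0)))
# front ledge edge of stand (level line)
a=np.zeros_like(g);k=(g<125)&(g>20);k=k.astype(np.uint8)*255;z=np.zeros_like(k);z[115:265,292:362]=k[115:265,292:362]
hs=cv2.cvtColor(im,cv2.COLOR_BGR2HSV)
cv2.imwrite("pics/w2c.png",cv2.resize(im[115:385,200:370],None,fx=2.2,fy=2.2,interpolation=cv2.INTER_CUBIC))
```

```text
((234.3000030517578, 345.8999938964844), (46.06300735473633, 22.80789566040039), 26.56505012512207) [[208.6 345.8]
 [218.8 325.4]
 [260.  346. ]
 [249.8 366.4]]
[ 0.6875 -0.3059  0.065 ]
0.03164066530394238 166.19255031409347
0.057008316229240914 74.00729525569997
(array([ 0.6883, -0.3058,  0.066 ]), [np.float64(0.0011355635439065973), np.float64(0.0023692142341449605), np.float64(0.0026062109839837116)]) [327.5366 405.2149] [454.2666 322.8349]
```

View pics/w2c.png

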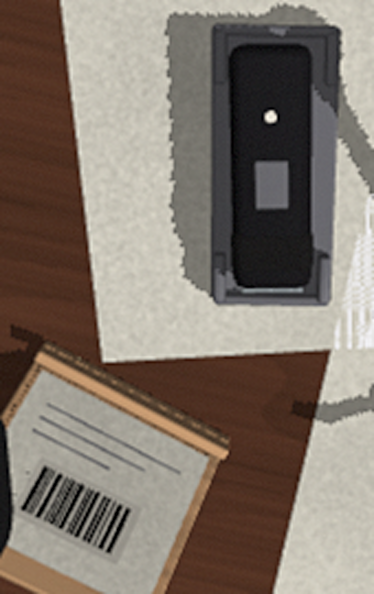

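The bar code is at (0.688,-0.306,0.066), with stand yaw −16°. The scanner is at (0.476,-0.2445), yaw 14.5°, and its 130x43 mm outline matches. Next I descend.

Run:
```python
from h import *
s=env.observe();print(s["clock"],s["tool_pos"]);print(to((0.476,-0.2445,0.10),down(194.5)),to((0.476,-0.2445,0.006),down(194.5)))
```

```text
2.55 [ 0.48259785 -0.24614649  0.35968957]
([6.5, 2.8, 259.7], [0.08, 0.1, -0.6]) ([6.6, 2.7, 353.7], [0.08, 0.1, -0.6])
```

step_arm([
  {"wx": 0.1, "wy": 0.1, "wz": -0.6, "fingers": -1, "x": 6.5, "y": 2.7, "z": 55},
  {"wx": 0.1, "wy": 0.1, "wz": -0.6, "fingers": -1, "x": 6.5, "y": 2.7, "z": 115},
  {"wx": 0.1, "wy": 0.1, "wz": -0.6, "fingers": -1, "x": 6.5, "y": 2.7, "z": 175},
  {"wx": 0.1, "wy": 0.1, "wz": -0.6, "fingers": -1, "x": 6.5, "y": 2.7, "z": 230},
  {"wx": 0.1, "wy": 0.1, "wz": -0.6, "fingers": -1, "x": 6.5, "y": 2.7, "z": 275},
  {"wx": 0.1, "wy": 0.1, "wz": -0.6, "fingers": -1, "x": 6.5, "y": 2.7, "z": 310},
  {"wx": 0.1, "wy": 0.1, "wz": -0.6, "fingers": -1, "x": 6.5, "y": 2.7, "z": 335},
  {"wx": 0.1, "wy": 0.1, "wz": -0.6, "fingers": -1, "x": 6.5, "y": 2.7, "z": 345},
])

```text
clock: 3.55
tool_pos: [0.4759, -0.2447, 0.014]
tcp_rot: [-0.126, 0.992, -0.0, -0.001]
force: [-0.3, 0.2, 0.3]
grip_width: 0.085
grip_force: 0.0
```

Run:
```python
from h import *
import cv2
s=env.observe();print(s["clock"],s["tool_pos"],s["force"]);print(to((0.476,-0.2445,0.006),down(194.5)))
im=env.capture("scene");cv2.imwrite("pics/s3.png",cv2.resize(im[280:440,180:380],None,fx=3,fy=3,interpolation=cv2.INTER_CUBIC))
```

```text
3.55 [ 0.47592424 -0.24465413  0.01404752] [-0.28274003  0.23020732  0.26854473]
([-0.1, 0.1, 8.0], [-0.02, -0.06, 0.01])
```

View pics/s3.png

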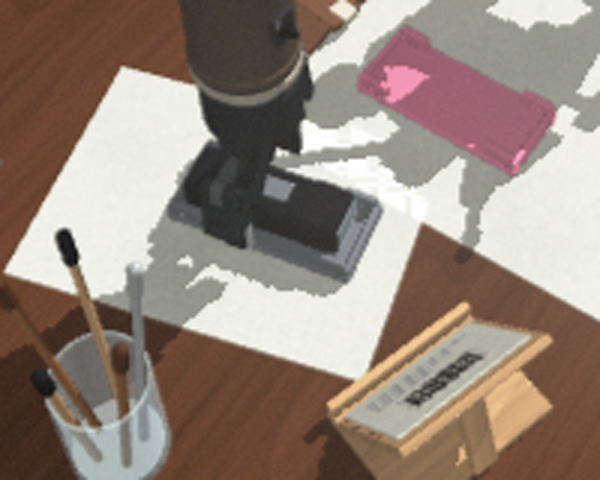

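Run:
```python
from h import *
c,s=np.cos(np.radians(14.5)),np.sin(np.radians(14.5))
f=lambda x,y,z:((proj("scene",(0.476+c*x-s*y,-0.2445+s*x+c*y,z))-[180,280])*3).round(0)
print("finger",f(0,-.045,.027),f(0,-.055,.027))
print("rest near corners",f(-.08,-.036,0),f(.08,-.036,0),f(.08,.036,0.016)); print("scanner top window corners",f(.0665,-.022,.042),f(.0665,.022,.042))
```

```text
finger [241. 240.] [235. 251.]
rest near corners [158. 218.] [343. 280.] [376. 194.]
scanner top window corners [331. 231.] [353. 185.]
```

The near finger sits beside the scanner's open middle, and the pad is about 4 mm behind the scanner's centre. I'll shift 4 mm forward, lower 8 mm and grip.

step_arm([
  {"wx": 0, "wy": 0, "wz": 0, "fingers": -1, "x": -4, "y": 0, "z": 4},
  {"wx": 0, "wy": 0, "wz": 0, "fingers": -1, "x": -4, "y": 0, "z": 8},
  {"wx": 0, "wy": 0, "wz": 0, "fingers": 1, "x": -4, "y": 0, "z": 8},
  {"wx": 0, "wy": 0, "wz": 0, "fingers": 1, "x": -4, "y": 0, "z": 8},
  {"wx": 0, "wy": 0, "wz": 0, "fingers": 1, "x": -4, "y": 0, "z": 8},
  {"wx": 0, "wy": 0, "wz": 0, "fingers": 1, "x": -4, "y": 0, "z": 8},
  {"wx": 0, "wy": 0, "wz": 0, "fingers": 1, "x": -4, "y": 0, "z": 8},
  {"wx": 0, "wy": 0, "wz": 0, "fingers": 1, "x": -4, "y": 0, "z": 8},
], squeeze=40)

```text
clock: 4.6
tool_pos: [0.4795, -0.2457, 0.0066]
tcp_rot: [-0.125, 0.992, -0.001, -0.001]
force: [-0.2, 0.0, 5.9]
grip_width: 0.0436
grip_force: 41.5
```

Run:
```python
from h import *
s=env.observe();print(s["clock"],s["tool_pos"],s["force"],s["grip_width"],s["grip_force"])
x=np.radians(-16);b=np.array([.688,-.306]);t=b-.1675*np.array([np.cos(x),np.sin(x)]);print(t,to((*t,s["tool_pos"][2]+.041),down(164)))
```

```text
4.6 [ 0.47952339 -0.24565084  0.00664958] [-0.24173954  0.0116706   5.85976229] 0.04360276138216538 41.51792585849762
[ 0.52698867 -0.25983074] ([-42.4, -25.6, -41.0], [-0.11, -0.05, 30.36])
```

step_arm([
  {"wx": 0, "wy": 0, "wz": 0, "fingers": 1, "x": 0, "y": 0, "z": -20},
  {"wx": 0, "wy": 0, "wz": 0, "fingers": 1, "x": 0, "y": 0, "z": -41},
  {"wx": 0, "wy": 0, "wz": 6, "fingers": 1, "x": -9, "y": -5, "z": -41},
  {"wx": 0, "wy": 0, "wz": 14, "fingers": 1, "x": -20, "y": -12, "z": -41},
  {"wx": 0, "wy": 0, "wz": 22, "fingers": 1, "x": -31, "y": -19, "z": -41},
  {"wx": 0, "wy": 0, "wz": 28, "fingers": 1, "x": -39, "y": -24, "z": -41},
  {"wx": 0, "wy": 0, "wz": 30.4, "fingers": 1, "x": -42.4, "y": -25.6, "z": -41},
  {"wx": 0, "wy": 0, "wz": 30.4, "fingers": 1, "x": -42.4, "y": -25.6, "z": -41},
])

```text
clock: 5.6
tool_pos: [0.5268, -0.2596, 0.0475]
tcp_rot: [0.139, 0.99, -0.001, -0.001]
force: [0.3, 0.3, -1.2]
grip_width: 0.0435
grip_force: 41.2
```

Run:
```python
from h import *
import cv2
s=env.observe();P=(s["tool_pos"],s["tcp_rot"]);print(s["clock"],s["tool_pos"],s["force"],s["grip_width"],s["grip_force"])
x=np.radians(-16);b=np.array([.688,-.306]);t=b-.1675*np.array([np.cos(x),np.sin(x)]);print(to((*t,.0477),down(164)))
a=env.capture("scene");w=env.capture("wrist");d=env.capture("side")
print(proj("wrist",(.688,-.306,.066),P))
cr=lambda im,x,y,w,h,k:cv2.resize(im[y:y+h,x:x+w],(int(w*k),int(h*k)))
cv2.imwrite("pics/m4.png",np.hstack([cr(a,230,310,150,160,2.6),cr(w,130,40,380,416,1)]))
```

```text
5.6 [ 0.52683808 -0.25963086  0.04754749] [ 0.31911854  0.285059   -1.17610843] 0.04345521363657967 41.23847007751465
([-0.2, -0.2, -0.2], [-0.15, -0.04, 0.05])
[319.3358575  662.54648361]
```

View pics/m4.png

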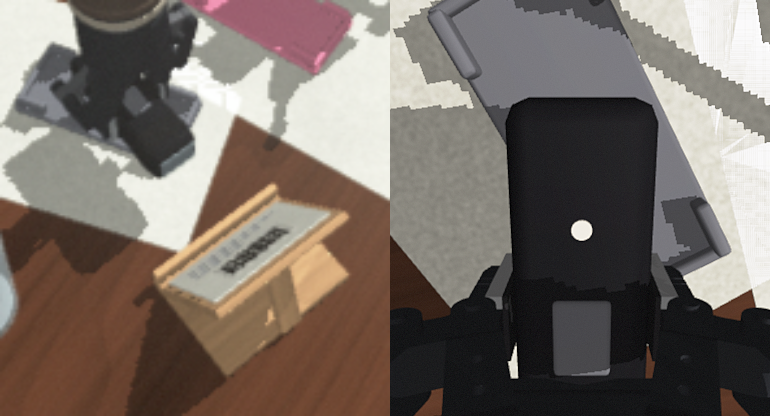

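The scanner is held level, clear of the rest, and points at the bar code. The window is at crop (180,160) and the code at (255,250). I hold for a second.

step_arm([
  {"wx": 0, "wy": 0, "wz": 0, "fingers": 1, "x": 0, "y": 0, "z": 0},
  {"wx": 0, "wy": 0, "wz": 0, "fingers": 1, "x": 0, "y": 0, "z": 0},
  {"wx": 0, "wy": 0, "wz": 0, "fingers": 1, "x": 0, "y": 0, "z": 0},
  {"wx": 0, "wy": 0, "wz": 0, "fingers": 1, "x": 0, "y": 0, "z": 0},
  {"wx": 0, "wy": 0, "wz": 0, "fingers": 1, "x": 0, "y": 0, "z": 0},
  {"wx": 0, "wy": 0, "wz": 0, "fingers": 1, "x": 0, "y": 0, "z": 0},
  {"wx": 0, "wy": 0, "wz": 0, "fingers": 1, "x": 0, "y": 0, "z": 0},
  {"wx": 0, "wy": 0, "wz": 0, "fingers": 1, "x": 0, "y": 0, "z": 0},
])

```text
clock: 6.75
tool_pos: [0.5269, -0.2598, 0.0472]
tcp_rot: [0.139, 0.99, -0.001, -0.0]
force: [-1.0, -0.4, -1.9]
grip_width: 0.0437
grip_force: 41.2
```

Run:
```python
from h import *
s=env.observe();print(s["clock"],s["tool_pos"],s["qd"].round(3))
print(to((.4795,-.2457,.0475),R.from_quat([-.125,.992,0,0])),to((.4795,-.2457,.0066),R.from_quat([-.125,.992,0,0])))
```

```text
6.75 [ 0.5268725  -0.25981707  0.04723996] [ 0.    -0.    -0.     0.003  0.002  0.001  0.001]
([49.4, 0.5, -0.2], [-0.12, -0.07, -30.4]) ([49.4, 0.6, 40.7], [-0.12, -0.07, -30.4])
```

step_arm([
  {"wx": 0, "wy": 0, "wz": -7, "fingers": 1, "x": 11, "y": 0, "z": 0},
  {"wx": 0, "wy": 0, "wz": -15, "fingers": 1, "x": 25, "y": 0.3, "z": 0},
  {"wx": 0, "wy": 0, "wz": -23, "fingers": 1, "x": 38, "y": 0.5, "z": 0},
  {"wx": 0, "wy": 0, "wz": -30.4, "fingers": 1, "x": 49.4, "y": 0.5, "z": 0},
  {"wx": 0, "wy": 0, "wz": -30.4, "fingers": 1, "x": 49.4, "y": 0.5, "z": 8},
  {"wx": 0, "wy": 0, "wz": -30.4, "fingers": 1, "x": 49.4, "y": 0.5, "z": 20},
  {"wx": 0, "wy": 0, "wz": -30.4, "fingers": 1, "x": 49.4, "y": 0.5, "z": 32},
  {"wx": 0, "wy": 0, "wz": -30.4, "fingers": 1, "x": 49.4, "y": 0.5, "z": 40},
])

```text
clock: 7.75
tool_pos: [0.4793, -0.2456, 0.0062]
tcp_rot: [-0.125, 0.992, -0.001, -0.001]
force: [-14.4, 9.4, 63.9]
grip_width: 0.0434
grip_force: 49.5
```

step_arm([
  {"wx": 0, "wy": 0, "wz": 0, "fingers": 1, "x": 0, "y": 0, "z": 0},
  {"wx": 0, "wy": 0, "wz": 0, "fingers": 1, "x": 0, "y": 0, "z": 0.5},
  {"wx": 0, "wy": 0, "wz": 0, "fingers": -1, "x": 0, "y": 0, "z": 0.5},
  {"wx": 0, "wy": 0, "wz": 0, "fingers": -1, "x": 0, "y": 0, "z": 0.5},
  {"wx": 0, "wy": 0, "wz": 0, "fingers": -1, "x": 0, "y": 0, "z": 0.5},
  {"wx": 0, "wy": 0, "wz": 0, "fingers": -1, "x": 0, "y": 0, "z": 0.5},
  {"wx": 0, "wy": 0, "wz": 0, "fingers": -1, "x": 0, "y": 0, "z": -5},
  {"wx": 0, "wy": 0, "wz": 0, "fingers": -1, "x": 0, "y": 0, "z": -30},
])

```text
clock: 8.75
tool_pos: [0.4787, -0.2453, 0.037]
tcp_rot: [-0.125, 0.992, -0.0, -0.002]
force: [0.1, -0.1, -0.1]
grip_width: 0.0854
grip_force: 0.0
```

step_arm([
  {"wx": 0, "wy": 0, "wz": 0, "fingers": -1, "x": 0, "y": 0, "z": -60},
  {"wx": 0, "wy": 0, "wz": 0, "fingers": -1, "x": 0, "y": 0, "z": -120},
  {"wx": 0, "wy": 0, "wz": 0, "fingers": -1, "x": 0, "y": 0, "z": -180},
  {"wx": 0, "wy": 0, "wz": 0, "fingers": -1, "x": 0, "y": 0, "z": -240},
  {"wx": 0, "wy": 0, "wz": 0, "fingers": -1, "x": 0, "y": 0, "z": -300},
  {"wx": 0, "wy": 0, "wz": 0, "fingers": -1, "x": 0, "y": 0, "z": -360},
  {"wx": 0, "wy": 0, "wz": 0, "fingers": -1, "x": 0, "y": 0, "z": -390},
  {"wx": 0, "wy": 0, "wz": 0, "fingers": -1, "x": 0, "y": 0, "z": -390},
])

```text
clock: 9.75
tool_pos: [0.4803, -0.2457, 0.4296]
tcp_rot: [-0.125, 0.992, -0.002, 0.001]
force: [-0.5, 0.2, -0.6]
grip_width: 0.0853
grip_force: 0.0
```

Run:
```python
from h import *
import cv2
s=env.observe();P=(s["tool_pos"],s["tcp_rot"]);print(s["clock"],s["tool_pos"],s["qd"].round(2))
w=env.capture("wrist");a=env.capture("scene");b=env.capture("side");cv2.imwrite("pics/w5.png",w)
cr=lambda im,x,y,w,h,k:cv2.resize(im[y:y+h,x:x+w],(int(w*k),int(h*k)),interpolation=cv2.INTER_CUBIC)
c=proj("wrist",(.478,-.244,.02),P).astype(int);print(c)
cv2.imwrite("pics/m5.png",np.hstack([cr(w,c[0]-60,c[1]-75,120,150,3),cr(b,315,285,120,150,3)]))
```

```text
9.75 [ 0.48030303 -0.24569846  0.42962914] [ 0.    0.03 -0.02  0.07 -0.01 -0.03  0.01]
[322 184]
```

View pics/m5.png

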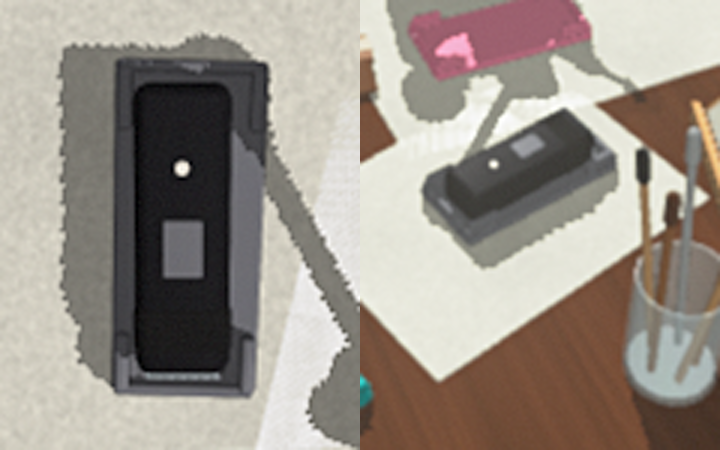

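The scanner lies level back in its rest. In the crop its body spans (135–230, 85–370) inside the rest at (115–265, 60–395). Next I work out the catch geometry.

Run:
```python
from h import *
np.set_printoptions(precision=4,suppress=True)
ball=np.array((.4829,.0789,.31))
for yaw in(3,5,7):
    n=np.array([-np.sin(np.radians(yaw)),np.cos(np.radians(yaw)),0]);ex=np.array([n[1],-n[0],0])
    for nm,cam,p in(("tab","side",(280+(706-390)/3,135+126/3)),("tabalt","scene",(335+300/3,150+185/3)),("tabalt2","scene",(335+245/3,150+230/3)),("rearend","scene",(335+195/3,150+272/3)),("hub","scene",(383.3,228)),("hub","side",(355.7,203.3))):
        o,d=ray(cam,p);X=o+d*((ball-o)@n)/(d@n);print(yaw,nm,cam,X,"along",(X-ball)@ex)
print(tri(ray("side",(385.3,177)),ray("scene",(335+300/3,150+185/3))),tri(ray("side",(385.3,177)),ray("scene",(335+245/3,150+230/3))))
```

```text
3 tab side [0.6725 0.0888 0.276 ] along 0.18981569510169458
3 tabalt scene [0.698  0.0902 0.3146] along 0.21536336897652916
3 tabalt2 scene [0.6638 0.0884 0.2523] along 0.18111423242187735
3 rearend scene [0.6295 0.0866 0.1883] along 0.14679211983882087
3 hub scene [0.5832 0.0842 0.2071] along 0.1004597768566626
3 hub side [0.5822 0.0841 0.2106] along 0.09948484711775736
5 tab side [0.6763 0.0958 0.2715] along 0.194140302893009
5 tabalt scene [0.6956 0.0975 0.3079] along 0.21349127598399442
5 tabalt2 scene [0.6615 0.0945 0.2461] along 0.1792762177469759
5 rearend scene [0.6274 0.0915 0.183 ] along 0.1450889134500799
5 hub scene [0.5816 0.0875 0.2036] along 0.09909759117690463
5 hub side [0.584  0.0877 0.2081] along 0.1014679832731186
7 tab side [0.6803 0.1031 0.2668] along 0.19891455860523394
7 tabalt scene [0.6932 0.1047 0.3013] along 0.2119074012700974
7 tabalt2 scene [0.6593 0.1006 0.2401] along 0.17768944629636735
7 rearend scene [0.6254 0.0964 0.1777] along 0.14359772286389255
7 hub scene [0.5801 0.0908 0.2001] along 0.09788952022774745
7 hub side [0.5858 0.0915 0.2054] along 0.10366065473645623
(array([0.6865, 0.1269, 0.2653]), [np.float64(0.011892531539249162), np.float64(0.011892531539249174)]) (array([0.6688, 0.0737, 0.2771]), [np.float64(0.007577108038494108), np.float64(0.007577108038494261)])
```

Run:
```python
from h import *
print("knob",tri(ray("scene",(446.7,216.7)),ray("side",(370.7,177.7))))
print(env.observe()["joint_pos"].round(2),to((0.70,0.04,0.46),down(186)))
```

```text
knob (array([0.68992845, 0.21185469, 0.20369656]), [np.float64(0.0008789947994319587), np.float64(0.0008789947994317297)])
[-0.44  0.21  1.02  1.53 -0.18  1.5   2.41] ([-284.1, 221.0, -34.6], [-0.05, -0.15, 8.36])
```

step_arm([
  {"wx": 0, "wy": 0, "wz": 1, "fingers": 1, "x": -36, "y": 28, "z": -20},
  {"wx": 0, "wy": 0, "wz": 3, "fingers": 1, "x": -76, "y": 58, "z": -34},
  {"wx": 0, "wy": 0, "wz": 4, "fingers": 1, "x": -120, "y": 92, "z": -34},
  {"wx": 0, "wy": 0, "wz": 5, "fingers": 1, "x": -164, "y": 126, "z": -34},
  {"wx": 0, "wy": 0, "wz": 6, "fingers": 1, "x": -208, "y": 160, "z": -34},
  {"wx": 0, "wy": 0, "wz": 8, "fingers": 1, "x": -250, "y": 194, "z": -34},
  {"wx": 0, "wy": 0, "wz": 8.4, "fingers": 1, "x": -284, "y": 221, "z": -34},
  {"wx": 0, "wy": 0, "wz": 8.4, "fingers": 1, "x": -284, "y": 221, "z": -34},
])

```text
clock: 10.9
tool_pos: [0.7017, 0.0441, 0.4563]
tcp_rot: [-0.055, 0.999, -0.001, -0.003]
force: [-0.3, -0.1, -1.3]
grip_width: -0.0001
grip_force: 0.0
```

Run:
```python
from h import *
import cv2,json
s=env.observe();P=(s["tool_pos"],s["tcp_rot"]);print(s["clock"],s["tool_pos"],s["joint_pos"].round(2),s["qd"].round(3))
w=env.capture("wrist");cv2.imwrite("pics/w6.png",w);json.dump([list(P[0]),list(P[1])],open("w6.json","w"))
print(proj("wrist",(.4829,.0789,.31),P),proj("wrist",(.677,.096,.269),P),proj("wrist",(.583,.0855,.205),P))
```

```text
10.9 [0.70170393 0.04413368 0.45625611] [-0.57  0.6   0.92  1.   -0.47  1.74  1.85] [ 0.023 -0.054  0.049  0.055  0.047 -0.006  0.026]
[ 414.92413464 -108.16511618] [384.636818   197.88750576] [378.01980004  87.97399483]
```

Run:
```python
import cv2
w=cv2.imread("pics/w6.png");cv2.imwrite("pics/w6c.png",cv2.resize(w[0:300,220:580],None,fx=2,fy=2,interpolation=cv2.INTER_CUBIC))
```

```text
(no output)
```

View pics/w6c.png

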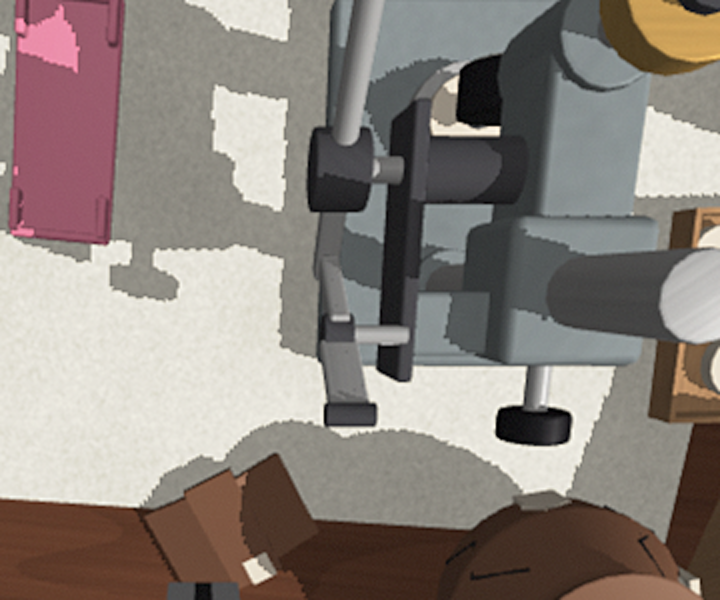

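The crop shows the catch bar at (350,414), full px (395,207), behind its hinge at (340,330). The hub is at (340,168), the cheek plate runs (412,100)–(400,372), and an urn stands behind at (580,560).

Run:
```python
from h import *
import json
np.set_printoptions(precision=4,suppress=True)
P=json.load(open("w6.json"));P=(np.array(P[0]),np.array(P[1]))
f=lambda x,y,z:onz("wrist",(220+x/2,y/2),z,P)
bar=f(350,412,.269);print("bar",bar,tri(ray("wrist",(395,206.5),P),ray("side",(385.3,177))))
print("barends",f(326,414,.27),f(376,414,.27))
a,b=f(423,105,.224),f(408,378,.224);print("cheek",a,b,np.linalg.norm(a-b),np.degrees(np.arctan2(*(b-a)[1::-1])))
print("catchhinge",f(340,328,.230),"hub",f(340,168,.222))
print("urn",onz("scene",(500,280),0),onz("scene",(515,222),.2),onz("side",(398,214),0),onz("side",(398,167),.15))
```

```text
bar [0.6829 0.1058 0.269 ] (array([0.6834, 0.1072, 0.264 ]), [np.float64(0.0007651371620792164), np.float64(0.0007651371620792814)])
barends [0.6847 0.0956 0.27  ] [0.6824 0.1167 0.27  ]
cheek [0.5517 0.1256 0.224 ] [0.6701 0.1401 0.224 ] 0.11932313363362704 6.979586718691071
catchhinge [0.6502 0.1031 0.23  ] hub [0.5808 0.0937 0.222 ]
urn [0.8512 0.2821 0.    ] [0.8344 0.2912 0.2   ] [0.8363 0.273  0.    ] [0.8523 0.3333 0.15  ]
```

Run:
```python
from h import *
print(to((.7148,.1104,.261),down(187)))
```

```text
([-22.3, 67.9, 196.1], [-0.17, -0.32, -0.93])
```

step_arm([
  {"wx": -0.2, "wy": -0.3, "wz": -0.9, "fingers": 1, "x": -14, "y": 40, "z": 0},
  {"wx": -0.2, "wy": -0.3, "wz": -0.9, "fingers": 1, "x": -22, "y": 68, "z": 20},
  {"wx": -0.2, "wy": -0.3, "wz": -0.9, "fingers": 1, "x": -22, "y": 68, "z": 65},
  {"wx": -0.2, "wy": -0.3, "wz": -0.9, "fingers": 1, "x": -22, "y": 68, "z": 110},
  {"wx": -0.2, "wy": -0.3, "wz": -0.9, "fingers": 1, "x": -22, "y": 68, "z": 150},
  {"wx": -0.2, "wy": -0.3, "wz": -0.9, "fingers": 1, "x": -22, "y": 68, "z": 180},
  {"wx": -0.2, "wy": -0.3, "wz": -0.9, "fingers": 1, "x": -22, "y": 68, "z": 196},
  {"wx": -0.2, "wy": -0.3, "wz": -0.9, "fingers": 1, "x": -22, "y": 68, "z": 196},
])

```text
clock: 11.95
tool_pos: [0.7141, 0.1093, 0.2628]
tcp_rot: [-0.06, 0.998, 0.001, 0.001]
force: [0.5, -0.3, 0.4]
grip_width: 0.0002
grip_force: 0.0
```

Run:
```python
from h import *
s=env.observe();print(s["tool_pos"],s["force"])
ex=np.array([np.cos(np.radians(7)),np.sin(np.radians(7)),0]);bar=np.array([.683,.1065,.261])
for d in(.0165,-.0425):print(to(bar+d*ex,down(187)))
```

```text
[0.71405525 0.10928218 0.26283841] [ 0.46113151 -0.31143959  0.37247901]
([14.7, 1.0, 1.8], [0.07, 0.08, -0.15])
([73.7, 0.8, 1.7], [0.07, 0.08, -0.15])
```

step_arm([
  {"wx": 0, "wy": 0, "wz": 0, "fingers": 1, "x": 9, "y": 1, "z": 1.5},
  {"wx": 0, "wy": 0, "wz": 0, "fingers": 1, "x": 18, "y": 1, "z": 1.5},
  {"wx": 0, "wy": 0, "wz": 0, "fingers": 1, "x": 27, "y": 1, "z": 1.5},
  {"wx": 0, "wy": 0, "wz": 0, "fingers": 1, "x": 36, "y": 1, "z": 1.5},
  {"wx": 0, "wy": 0, "wz": 0, "fingers": 1, "x": 45, "y": 1, "z": 1.5},
  {"wx": 0, "wy": 0, "wz": 0, "fingers": 1, "x": 54, "y": 1, "z": 1.5},
  {"wx": 0, "wy": 0, "wz": 0, "fingers": 1, "x": 61, "y": 1, "z": 1.5},
  {"wx": 0, "wy": 0, "wz": 0, "fingers": 1, "x": 66, "y": 1, "z": 1.5},
])

```text
clock: 12.95
tool_pos: [0.6488, 0.1023, 0.2623]
tcp_rot: [-0.06, 0.998, 0.001, 0.002]
force: [1.0, -0.5, -0.6]
grip_width: 0.0001
grip_force: 0.6
```

Now small steps on to the stop, watching the force.

step_arm([
  {"wx": 0, "wy": 0, "wz": 0, "fingers": 1, "x": 2, "y": 0, "z": 0},
  {"wx": 0, "wy": 0, "wz": 0, "fingers": 1, "x": 4, "y": 0, "z": 0},
  {"wx": 0, "wy": 0, "wz": 0, "fingers": 1, "x": 6, "y": 0, "z": 0},
  {"wx": 0, "wy": 0, "wz": 0, "fingers": 1, "x": 7, "y": 0, "z": 0},
  {"wx": 0, "wy": 0, "wz": 0, "fingers": 1, "x": 8, "y": 0, "z": 0},
  {"wx": 0, "wy": 0, "wz": 0, "fingers": 1, "x": 8, "y": 0, "z": 0},
  {"wx": 0, "wy": 0, "wz": 0, "fingers": 1, "x": 8, "y": 0, "z": 0},
  {"wx": 0, "wy": 0, "wz": 0, "fingers": 1, "x": 8, "y": 0, "z": 0},
])

```text
clock: 13.95
tool_pos: [0.642, 0.1015, 0.2624]
tcp_rot: [-0.06, 0.998, 0.001, 0.003]
force: [4.2, -0.6, -3.5]
grip_width: -0.0
grip_force: 2.5
```

The contact force shows the catch is on its stop, after 58 mm of travel as expected. I back off, rise, and go above the ball.

Run:
```python
from h import *
print(to((.53,.085,.43),down(187)))
```

```text
([112.3, -2.8, -168.2], [0.06, 0.3, -0.13])
```

step_arm([
  {"wx": 0, "wy": 0, "wz": 0, "fingers": 1, "x": -10, "y": 0, "z": 0},
  {"wx": 0, "wy": 0, "wz": 0, "fingers": 1, "x": -16, "y": 0, "z": -30},
  {"wx": 0, "wy": 0, "wz": 0, "fingers": 1, "x": -16, "y": 0, "z": -85},
  {"wx": 0, "wy": 0, "wz": 0, "fingers": 1, "x": -16, "y": 0, "z": -140},
  {"wx": 0, "wy": 0, "wz": 0, "fingers": 0, "x": 10, "y": 0, "z": -168},
  {"wx": 0, "wy": 0, "wz": 0, "fingers": -1, "x": 60, "y": -1, "z": -168},
  {"wx": 0, "wy": 0, "wz": 0, "fingers": -1, "x": 110, "y": -2, "z": -168},
  {"wx": 0, "wy": 0, "wz": 0, "fingers": -1, "x": 110, "y": -2, "z": -168},
])

```text
clock: 14.95
tool_pos: [0.5293, 0.0855, 0.4308]
tcp_rot: [-0.06, 0.998, 0.003, 0.001]
force: [0.5, 0.7, 0.1]
grip_width: 0.072
grip_force: 0.0
```

Run:
```python
from h import *
import cv2
np.set_printoptions(precision=4,suppress=True)
for i in range(3):env.capture("wrist")
s=env.observe();P=(s["tool_pos"],s["tcp_rot"]);print(s["clock"],s["tool_pos"],s["qd"].round(2))
w=env.capture("wrist");cv2.imwrite("pics/w7.png",w);a=env.capture("side");cv2.imwrite("pics/side7.png",a)
p=proj("wrist",(.484,.08,.309),P).astype(int);print(p,"depth r px ~",390*.017/.26)
g=cv2.cvtColor(w,cv2.COLOR_BGR2GRAY);x0,y0=max(p[0]-60,0),max(p[1]-60,0);m=np.zeros_like(g);m[y0:p[1]+60,x0:p[0]+60]=(g[y0:p[1]+60,x0:p[0]+60]<50)*255
m=cv2.morphologyEx(m,cv2.MORPH_OPEN,cv2.getStructuringElement(cv2.MORPH_ELLIPSE,(15,15)))
for c in cv2.findContours(m,0,cv2.CHAIN_APPROX_NONE)[0]:
    q,r=cv2.minEnclosingCircle(c);print(q,r,cv2.contourArea(c),onz("wrist",q,.309,P))
# catch bar now, expected forward position
ex=np.array([.9925,.122,0]);B=np.array([.683,.1065,.268])
print("bar px side: now/exp",proj("side",B),proj("side",B-.059*ex),"wrist exp",proj("wrist",B-.059*ex,P))
for nm,X in(("on",B),("off",B-.059*ex)):
    u,v=proj("side",X).astype(int);u2,v2=proj("side",X).astype(int)
    print(nm,cv2.cvtColor(a,6)[v-2:v+3,u-2:u+3].mean(),cv2.cvtColor(cv2.imread("pics/side0.png"),6)[v-2:v+3,u-2:u+3].mean())
```

```text
15.1 [0.5323 0.0866 0.4305] [ 0.02  0.03 -0.01 -0.01 -0.   -0.    0.  ]
[318 165] depth r px ~ 25.500000000000004
(326.0, 158.93333435058594) 30.083393096923828 2021.0 [0.4793 0.0845 0.309 ]
bar px side: now/exp [385.6797 175.9436] [368.1552 180.605 ] wrist exp [321.6086 329.3643]
on 69.2 75.2
off 78.0 85.16
```

Run:
```python
from h import *
import cv2
np.set_printoptions(precision=4,suppress=True)
s=env.observe();P=(s["tool_pos"],s["tcp_rot"]);w=cv2.imread("pics/w7.png");g=cv2.cvtColor(w,6)
c=cv2.HoughCircles(cv2.GaussianBlur(g[85:240,240:400],(5,5),0),cv2.HOUGH_GRADIENT,1,30,param1=100,param2=12,minRadius=22,maxRadius=29)
print(c+np.array([240,85,0]) if c is not None else None)
m=(g[100:230,255:385]<50).astype(np.uint8);m=cv2.morphologyEx(m,cv2.MORPH_OPEN,cv2.getStructuringElement(cv2.MORPH_ELLIPSE,(31,31)))
M=cv2.moments(m);q=(M["m10"]/M["m00"]+255,M["m01"]/M["m00"]+100);print(q,M["m00"],onz("wrist",q,.309,P))
a,b=[cv2.imread(f"pics/{n}.png") for n in("side0","side7")]
d=cv2.absdiff(a,b).max(2)[150:230,340:410];ys,xs=np.where(d>35);print(len(xs))
n,l,st,ce=cv2.connectedComponentsWithStats((d>35).astype(np.uint8))
for i in range(1,n):
    if st[i,4]>12:print(st[i]+[340,150,0,0,0])
```

```text
[[[325.5 154.5  26.1]
  [399.5 185.5  23.9]]]
(320.7142857142857, 150.79241071428572) 1344.0 [0.4748 0.0798 0.309 ]
162
[377 177  11  15  79]
[366 184  10  18  67]
```

The catch has moved: in side, the old bar blob at (382,184) is gone and a new one shows at (371,190). The ball is at about (0.481, 0.082, 0.309). I go down and grip it.

Run:
```python
from h import *
print(to((.481,.082,.287),down(187)))
```

```text
([52.3, 2.0, 142.8], [0.01, 0.22, -0.15])
```

step_arm([
  {"wx": 0, "wy": 0.2, "wz": -0.1, "fingers": -1, "x": 30, "y": 2, "z": 10},
  {"wx": 0, "wy": 0.2, "wz": -0.1, "fingers": -1, "x": 52, "y": 2, "z": 35},
  {"wx": 0, "wy": 0.2, "wz": -0.1, "fingers": -1, "x": 52, "y": 2, "z": 75},
  {"wx": 0, "wy": 0.2, "wz": -0.1, "fingers": -1, "x": 52, "y": 2, "z": 110},
  {"wx": 0, "wy": 0.2, "wz": -0.1, "fingers": -1, "x": 52, "y": 2, "z": 132},
  {"wx": 0, "wy": 0.2, "wz": -0.1, "fingers": -1, "x": 52, "y": 2, "z": 143},
  {"wx": 0, "wy": 0.2, "wz": -0.1, "fingers": -1, "x": 52, "y": 2, "z": 143},
  {"wx": 0, "wy": 0.2, "wz": -0.1, "fingers": -1, "x": 52, "y": 2, "z": 143},
])

```text
clock: 16.2
tool_pos: [0.4812, 0.0818, 0.2876]
tcp_rot: [-0.06, 0.998, 0.001, 0.001]
force: [-0.6, 0.4, 0.1]
grip_width: 0.0856
grip_force: 0.0
```

step_arm([
  {"wx": 0, "wy": 0, "wz": 0, "fingers": 1, "x": 0, "y": 0, "z": 0},
  {"wx": 0, "wy": 0, "wz": 0, "fingers": 1, "x": 0, "y": 0, "z": 0},
  {"wx": 0, "wy": 0, "wz": 0, "fingers": 1, "x": 0, "y": 0, "z": 0},
  {"wx": 0, "wy": 0, "wz": 0, "fingers": 1, "x": 0, "y": 0, "z": 0},
  {"wx": 0, "wy": 0, "wz": 0, "fingers": 1, "x": 0, "y": 0, "z": 0},
  {"wx": 0, "wy": 0, "wz": 0, "fingers": 1, "x": 0, "y": 0, "z": 0},
  {"wx": 0, "wy": 0, "wz": 0, "fingers": 1, "x": 0, "y": 0, "z": 0},
  {"wx": 0, "wy": 0, "wz": 0, "fingers": 1, "x": 0, "y": 0, "z": 0},
], squeeze=30)

```text
clock: 17.2
tool_pos: [0.4802, 0.0838, 0.2874]
tcp_rot: [-0.062, 0.998, 0.002, -0.0]
force: [-3.5, 4.2, 7.4]
grip_width: 0.0326
grip_force: 29.2
```

Run:
```python
from h import *
s=env.observe();print(s["clock"],s["tool_pos"],s["force"],s["grip_width"],s["moment"])
# arc in tester frame: dx (towards front = tool +x), dz down
for th in(.1,.25,.4,.55,.7,.85,1.0,1.1,1.2,1.25):
    a=np.pi/4-th; print(th,round(145*(np.cos(a)-np.cos(np.pi/4)),1),round(145*(np.sin(np.pi/4)-np.sin(a)),1))
```

```text
17.2 [0.48021343 0.08381086 0.28742799] [-3.46230803  4.20268095  7.4065653 ] 0.032633708098345315 [0.99018627 0.72970339 0.00162918]
0.1 9.7 10.7
0.25 22.2 28.6
0.4 31.8 48.0
0.55 38.5 68.7
0.7 41.9 90.2
0.85 42.2 111.9
1.0 39.1 133.4
1.1 35.4 147.4
1.2 30.2 160.9
1.25 27.1 167.5
```

step_arm([
  {"wx": 0, "wy": 0, "wz": 0, "fingers": 1, "x": 3, "y": 1, "z": 5},
  {"wx": 0, "wy": 0, "wz": 0, "fingers": 1, "x": 10, "y": 2, "z": 14},
  {"wx": 0, "wy": 0, "wz": 0, "fingers": 1, "x": 17, "y": 2, "z": 24},
  {"wx": 0, "wy": 0, "wz": 0, "fingers": 1, "x": 23, "y": 2, "z": 33},
  {"wx": 0, "wy": 0, "wz": 0, "fingers": 1, "x": 28, "y": 2, "z": 42},
  {"wx": 0, "wy": 0, "wz": 0, "fingers": 1, "x": 32, "y": 2, "z": 51},
  {"wx": 0, "wy": 0, "wz": 0, "fingers": 1, "x": 36, "y": 2, "z": 61},
  {"wx": 0, "wy": 0, "wz": 0, "fingers": 1, "x": 38.5, "y": 2, "z": 72},
])

```text
clock: 18.2
tool_pos: [0.4418, 0.0797, 0.2144]
tcp_rot: [-0.061, 0.998, 0.001, 0.0]
force: [0.8, 2.1, 5.3]
grip_width: 0.0323
grip_force: 30.5
```

step_arm([
  {"wx": 0, "wy": 0, "wz": 0, "fingers": 1, "x": 2, "y": 0, "z": 11},
  {"wx": 0, "wy": 0, "wz": 0, "fingers": 1, "x": 3.4, "y": 0, "z": 22},
  {"wx": 0, "wy": 0, "wz": 0, "fingers": 1, "x": 4, "y": 0, "z": 32},
  {"wx": 0, "wy": 0, "wz": 0, "fingers": 1, "x": 3.7, "y": 0, "z": 43},
  {"wx": 0, "wy": 0, "wz": 0, "fingers": 1, "x": 2.5, "y": 0, "z": 54},
  {"wx": 0, "wy": 0, "wz": 0, "fingers": 1, "x": 0.6, "y": 0, "z": 65},
  {"wx": 0, "wy": 0, "wz": 0, "fingers": 1, "x": -1.5, "y": 0, "z": 73},
  {"wx": 0, "wy": 0, "wz": 0, "fingers": 1, "x": -3.5, "y": 0, "z": 80},
])

```text
clock: 19.2
tool_pos: [0.445, 0.0801, 0.1343]
tcp_rot: [-0.061, 0.998, 0.001, -0.0]
force: [-0.2, 2.4, 8.4]
grip_width: 0.0323
grip_force: 32.6
```

step_arm([
  {"wx": 0, "wy": 0, "wz": 0, "fingers": 1, "x": -2, "y": 0, "z": 5},
  {"wx": 0, "wy": 0, "wz": 0, "fingers": 1, "x": -4, "y": 0, "z": 9},
  {"wx": 0, "wy": 0, "wz": 0, "fingers": 1, "x": -5, "y": 0, "z": 12},
  {"wx": 0, "wy": 0, "wz": 0, "fingers": 1, "x": -5.5, "y": 0, "z": 14},
  {"wx": 0, "wy": 0, "wz": 0, "fingers": 1, "x": -5.5, "y": 0, "z": 15},
  {"wx": 0, "wy": 0, "wz": 0, "fingers": 1, "x": -5.5, "y": 0, "z": 15},
  {"wx": 0, "wy": 0, "wz": 0, "fingers": 1, "x": -5.5, "y": 0, "z": 15},
  {"wx": 0, "wy": 0, "wz": 0, "fingers": 1, "x": -5.5, "y": 0, "z": 15},
])

```text
clock: 20.2
tool_pos: [0.4508, 0.0807, 0.1198]
tcp_rot: [-0.061, 0.998, 0.001, -0.0]
force: [-0.9, 1.9, 9.1]
grip_width: 0.0319
grip_force: 33.1
```

Run:
```python
from h import *
import cv2
s=env.observe();print(s["clock"],s["tool_pos"],s["force"],s["grip_width"],s["grip_force"],s["moment"])
for n in("scene","side"):cv2.imwrite(f"pics/{n}8.png",env.capture(n))
```

```text
20.2 [0.45082519 0.08071899 0.11977569] [-0.90128681  1.92572071  9.11031958] 0.03192410808747035 33.061267733573914 [ 0.28723712 -0.00520501 -0.1545846 ]
```

step_arm([
  {"wx": 0, "wy": 0, "wz": 0, "fingers": 1, "x": -0.5, "y": 0, "z": 1},
  {"wx": 0, "wy": 0, "wz": 0, "fingers": 1, "x": -1, "y": 0, "z": 2},
  {"wx": 0, "wy": 0, "wz": 0, "fingers": 1, "x": -1.3, "y": 0, "z": 3},
  {"wx": 0, "wy": 0, "wz": 0, "fingers": 1, "x": -1.6, "y": 0, "z": 4},
  {"wx": 0, "wy": 0, "wz": 0, "fingers": 1, "x": -1.6, "y": 0, "z": 4},
  {"wx": 0, "wy": 0, "wz": 0, "fingers": 1, "x": -1.6, "y": 0, "z": 4},
  {"wx": 0, "wy": 0, "wz": 0, "fingers": 1, "x": -1.6, "y": 0, "z": 4},
  {"wx": 0, "wy": 0, "wz": 0, "fingers": 1, "x": -1.6, "y": 0, "z": 4},
])

```text
clock: 21.3
tool_pos: [0.4524, 0.081, 0.1164]
tcp_rot: [-0.061, 0.998, 0.001, -0.0]
force: [-4.3, 1.3, 22.2]
grip_width: 0.0323
grip_force: 34.2
```

The force rises from 9 N to 22 N at the expected height, so the lever is on its stop and held. I hand in.

```bash
python3 -c "
from station import env
s=env.observe();print(s['force'],s['grip_width'],abs(s['qd']).max());print(env.close_job())"
```

```text
[-4.26542717  1.25321714 22.2082101 ] 0.032257145409279854 0.001142520776821301
the job is handed in; nothing more can be done
None
```

I scanned the bar code, put the scanner back in its rest and flipped the catch off; I handed in at about 21 s with the lever held on its lower stop, inferred from height and force, and no verdict came back.

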